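Raise the reading head and load the blue test cassette

TASK

The reader's head is held down on its deck by a spring. First raise the head by standing the big brass weight in the red tray on the tail of the head arm, and leave it there; then slide the blue-banded cassette along the white deck, grip rib towards the robot, beneath the raised head and up to the blue end stop. Leave the cassette flat and straight on the deck with the weight still holding the head up.

Things in the scene. Friction and masses are not known exactly. Their poses are not given: they have to be found in the camera images.
- home (a point): Where the cassette's middle belongs on the reader: 30 mm above the bench, on the middle line of a white deck 225 x 84 x 8 mm (top 8 mm up) with blue lane lines. x runs along the deck from its open near end (x = -145 mm) to the blue end stop, 22 mm high (near face at x = +66 mm; a cassette touching it has its middle at x = +1 mm); y left, z up. A console 40 mm high lies beyond.
- head_arm (a joint): Aluminium bar along the deck's y at x = +40 mm of home, pivot at y = +120, 55 mm up; black head (36 x 42 mm) over the deck at y = 0, red tray at the tail. 0 rad: sprung down, head 4 mm above the deck, nothing passes. 0.2: up at its stop, head 28 mm above the deck. Takes about 2 N down at the tray: the big weight in it raises and keeps the head up, a small one cannot.
- tray (a point): Middle of the floor of the open red tray on the arm's tail: 66 mm square inside, 74 outside, rim 6 mm above the floor. It moves with the arm: 74 mm above the bench with the head down (floor tilted 0.1 rad, outer edge high), 54 mm with the head up (0.1 rad, outer edge low). It lies at x = +40, y = +220 mm of home; its axes are parallel to home's with the head down.
- big_weight_mid (a point): Middle, 31 mm above the foot, of the big brass weight (about 500 g) standing on the bench: a cylinder 38 mm in diameter up to 43 mm above the foot, then a neck and a 25 mm knob, 62 mm high in all. A small brass and a small steel weight (100 g, 22 to 24 mm wide) stand near it: not wanted.
- blue_cassette_mid (a point): Middle, 22 mm above the underside, of the blue-banded cassette (110 g) flat on the bench: white plate 130 (x) x 50 (y) x 14 mm with a blue grip rib 34 (x) x 14 mm (y), from 14 to 44 mm above the underside, centred at x = -45 mm, towards the robot. +x points to the end with the grey window, which goes under the head. The yellow and green ones are not wanted.
There are look-alikes about, which are no part of the job. Leave any black look-alike of the part that bears big_weight_mid alone. Leave any turquoise look-alike of the part that bears blue_cassette_mid alone.

How it is judged:
On the way, in this order (a step that is already met when the one before it is completed fails the run):
1. the big weight stands in the red tray and the head is up (value of joint head_arm above 0.16 rad and horizontal distance between big_weight_mid and tray below 0.032 m), for 0.2 s.
2. the blue cassette is beneath the raised head, up to the stop (value of joint head_arm above 0.16 rad and x of blue_cassette_mid in the frame of home between -0.015 and 0.008 m and y of blue_cassette_mid in the frame of home between -0.017 and 0.017 m and z of blue_cassette_mid in the frame of home between -0.006 and 0.006 m), for 0.2 s.
At the end, for the whole second after the job is handed in: Big brass weight stands in the red tray (upright within 0.3 rad), head arm above 0.16 rad; blue cassette flat on the deck beneath the head, within about 15 mm of the stop, 17 mm of the deck's middle line and 10 degrees of straight (all of step 2 and angle between big_weight_mid's own z axis and vertical below 0.3 rad and angle between blue_cassette_mid's own z axis and vertical below 0.1 rad and angle between the x axis of blue_cassette_mid and the x axis of home, either way round below 0.18 rad and horizontal distance between big_weight_mid and tray below 0.032 m); the robot touches nothing.
It also fails if it takes over 48 s, if anything falls off the work surface, if the arm or the gripper's body presses on something with over 40 N, if the wrist force passes 120 N, or if a joint passes its speed limit or range.

ROBOT

A 7-joint arm with a two-finger parallel gripper is mounted at the origin on the work surface. World frame = base frame: x ahead of the robot, y to its left, z up, the work surface at z = 0. Lengths are in m, angles in rad, forces in N, time in s.
With the tool pointing down it reaches from about 0.35 to 0.9 m from the base axis. Payload 8.1 kg.
Tool frame: the origin (TCP) lies on the centre line of the jaws, within the pads' length; the fingertips stand arm.tips_ahead ahead of it and the grasp point (between the pads) lies 8 mm behind it (arm.tips_ahead is the distance from the TCP to the fingertips, in m); z points along the fingers, y is the direction in which the jaws open and shut (so a half turn about z gives the same grasp; the last joint's range is limited). The gripper opens to 92 mm and grips with 3 to 60 N. Pads are 19 mm wide; open, the fingers measure 130 mm over their backs; the gripper's body (75 mm by 190 mm) begins 47 mm behind the grasp point.
Start: joints at [-1.272, 0.434, 0.025, 1.573, -0.012, 1.134, -0.075], TCP at [0.244, 0.575, 0.21] pointing down, gripper open.
Joint ranges: [-2.62, 2.62], [-0.44, 2.09], [-1.27, 1.32], [0.08, 2.57], [-1.32, 4.46], [0.12, 2], [-2.74, 2.74]. Speed limits (rad/s): [2.22, 2.22, 3.01, 3.01, 3.14, 3.14, 3.14].

INTERFACE

Orientations are given as a rotation vector (axis times angle).
In Python, from cell import arm gives the robot as it stands. The module is installed in compiled form; this text tells all that it offers.
- The arm moves only by the tool jog_arm, never from a script. Its argument "moves" is a list of rows, each an object with "twist": the turn, a rotation vector about the tool's x, y, z in units of 10 degrees (1.0 is 10 degrees), a list of three; "xyz": the shift along the tool's x, y, z in units of 60 mm (1.0 is 60 mm), a list of three; "grip": the closure, from -1 (fully open) to 1 (shut). A call has 1 to 5 rows; each row is the pose to reach, as a shift and turn from the pose commanded when the call began, along the tool's axes at that moment; what a row does not reach only later rows make up. A row lasts 1/8 s, in which the tool goes at most 62.5 mm and 10.7 degrees, less where a joint would pass 70% of its speed; a pose out of reach is approached as far as the arm can. A call with a gripper value outside its range is refused whole. The fingers move at their own pace and stop on an object; "force" is the grip in N (left out, the last holds). Time passes only in rows, so rows that repeat a pose let the fingers close. It gives the time, the measured TCP pose, the force and the opening at its end, in the units of the state.
- arm.observe(): the state, without advancing time (a new reading comes with each control period).
- arm.get_image(name): name is "scene" or "side" or "wrist"; returns the picture (480x640x3 uint8, blue, green, red); there is no depth.
- arm.camera_params(name): a dict with "mtx" (3x3 intrinsics, pixels), "T" (4x4, takes a point from camera to world coordinates); the wrist camera has in their place "T_tool_cam" (4x4, takes a point from camera to tool coordinates, whose origin is the TCP and whose axes are the flange's). Camera axes: x right, y down, z forward; pixel columns grow to the right and rows downward; lengths in m; the calibration is good to about 2 mm. A picture is of the moment at which its call begins: read the wrist's pose just before it. camera_params takes no time and is no camera call.
- arm.sign_off(): hands the job in, once; it reports no verdict.
The state is a dict: "clock": time; "joints": joint angles; "dq": joint speeds; "joint_efforts": joint torques, N m; "position": TCP position; "ee_rot": TCP orientation; "force": force on the tool from outside, world axes, zero at the start; "ft_torque": the same for the moment, N m; "width": opening from 0.0 (shut) to 1.0 (fully open).
Only numpy, scipy, OpenCV 4.12 (cv2) and the standard library are available. Lean on these libraries where they do the work, as an engineer would, in place of code of your own. Each camera call takes 0.05 s, during which the arm holds its last target. There are 200 camera calls.

## Working session

There is one attempt and no reset: what is moved stays moved. The work goes in short steps, Python scripts to look and compute and a tool call to move; the robot and the scene stay as the last step left them, time stands still between calls to the robot, and variables do not carry over. Pictures are saved under pics/ and viewed, about 8 in all and at most 12, crops included, and the job is handed in when it is done.

Besides the shell and the picture viewer there is one more tool, called after "Request:" by a JSON object that holds its "api" and its "payload", one argument or row to a line. jog_arm: Moves the arm, as the interface text tells. Its arguments: {"type":"object","properties":{"moves":{"type":"array","items":{"type":"object","properties":{"twist":{"type":"array","items":{"type":"number"}},"xyz":{"type":"array","items":{"type":"number"}},"grip":{"type":"number"}}}},"force":{"type":"number"}},"required":["moves"]}

```bash
mkdir -p pics; cat > h.py <<'E'
import numpy as np, cv2
from cell import arm
from scipy.spatial.transform import Rotation as R
def ray(cam,uv,z,T=None):
    p=arm.camera_params(cam)
    if T is None: T=p["T"]
    T=np.array(T);d=T[:3,:3]@np.linalg.solve(np.array(p["mtx"]),[uv[0],uv[1],1.])
    o=T[:3,3]; return o+d*(z-o[2])/d[2]
def proj(cam,P,T=None):
    p=arm.camera_params(cam)
    T=np.array(p["T"] if T is None else T)
    c=T[:3,:3].T@(np.array(P)-T[:3,3]); c=np.array(p["mtx"])@c; return c[:2]/c[2]
def wristT(s=None):
    s=s or arm.observe();M=np.eye(4);M[:3,:3]=R.from_rotvec(s["ee_rot"]).as_matrix();M[:3,3]=s["position"]
    return M@np.array(arm.camera_params("wrist")["T_tool_cam"])
def totool(target,s=None):
    s=s or arm.observe();return R.from_rotvec(s["ee_rot"]).as_matrix().T@(np.array(target)-s["position"])/0.06
E
python3 - <<'E'
from h import *
s=arm.observe();print(s, arm.tips_ahead)
print(R.from_rotvec(s["ee_rot"]).as_matrix().round(3))
a=arm.get_image("scene");b=arm.get_image("side");
cv2.imwrite("pics/scene.png",a);cv2.imwrite("pics/side.png",b)
for c in("scene","side"):print(arm.camera_params(c))
print(arm.camera_params("wrist"))
E
```

```text
{'clock': 0.0, 'joints': array([-1.27160014,  0.43521084,  0.02494522,  1.57412426, -0.01159277,
        1.13401836, -0.07507087]), 'dq': array([ 0.00056529,  0.00050481,  0.00054229,  0.00036445,  0.0004722 ,
       -0.00168382, -0.0019981 ]), 'joint_efforts': array([ 5.86075930e-04, -6.67852163e+01,  9.85076912e-01, -3.14451134e+01,
       -6.05294108e-02,  4.29603516e-02,  1.62883871e-04]), 'position': array([0.24424434, 0.57468896, 0.20944173]), 'ee_rot': array([-6.26885844e-01, -3.07822353e+00,  2.52194244e-03]), 'force': array([-0.10766224,  0.26987537,  0.60921613]), 'ft_torque': array([ 0.06765097, -0.02083455,  0.00434777]), 'width': 1.0017044217243367} 0.011
[[-0.92   0.391 -0.001]
 [ 0.391  0.92  -0.002]
 [-0.    -0.002 -1.   ]]
{'mtx': array([[510.89038467,   0.        , 319.00232187],
       [  0.        , 510.89038467, 233.89631876],
       [  0.        ,   0.        ,   1.        ]]), 'T': array([[ 0.0579863 ,  0.71343022, -0.69832293,  1.22655821],
       [ 0.9982182 , -0.05129432,  0.03048456, -0.13190482],
       [-0.01407139, -0.69884635, -0.7151334 ,  0.85232661],
[... 296 characters left out ...]
    [-0.49369265, -0.64658026,  0.58155098, -0.82127326],
       [ 0.0110563 , -0.67334152, -0.73924891,  0.99868845],
       [ 0.        ,  0.        ,  0.        ,  1.        ]])}
{'mtx': array([[368.6470529 ,   0.        , 323.8402006 ],
       [  0.        , 368.6470529 , 242.30164137],
       [  0.        ,   0.        ,   1.        ]]), 'T_tool_cam': array([[-3.69455278e-04, -9.53894871e-01, -3.00140696e-01,
         8.24476513e-02],
       [ 9.99998927e-01, -7.77954429e-04,  1.24152394e-03,
         1.80114519e-05],
       [-1.41777910e-03, -3.00139916e-01,  9.53894135e-01,
        -1.75750947e-01],
       [ 0.00000000e+00,  0.00000000e+00,  0.00000000e+00,
         1.00000000e+00]])}
```

View pics/scene.png

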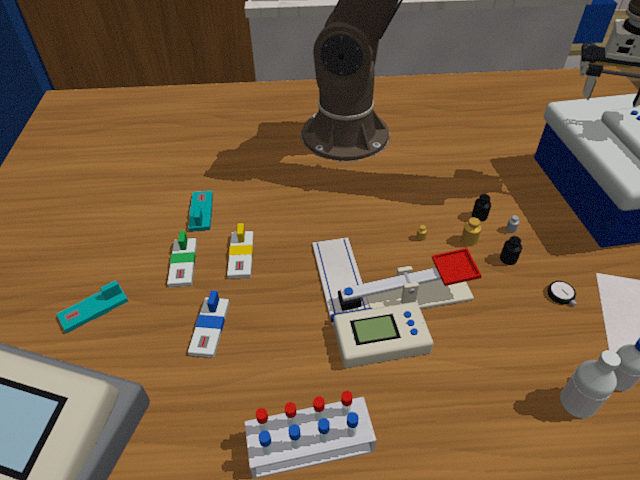

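View pics/side.png

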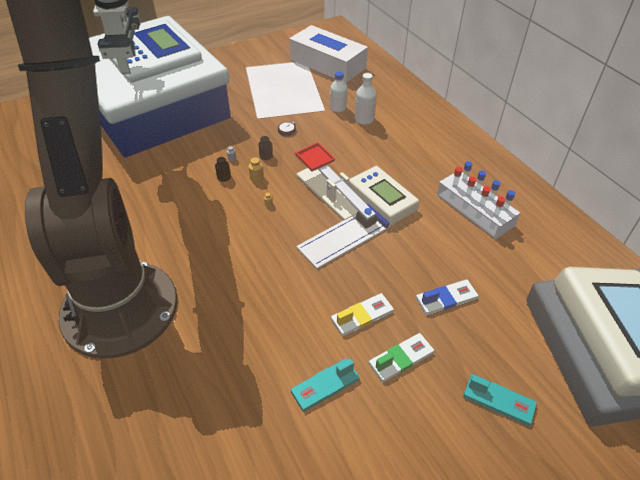

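The candidates are:
- **Weights (scene view):** big brass (472,232), small brass (422,233), small steel (513,224), black look-alikes (482,208) and (511,250).
- **Cassettes:** blue (210,325), yellow (240,252), green (182,258), turquoise (200,210) and (92,306).

I choose the brass weight at (472,232) and the blue-banded cassette at (210,325), and will check both in a close crop.

```bash
python3 - <<'E'
from h import *
a=cv2.imread("pics/scene.png")
c1=cv2.resize(a[195:345,300:500],None,fx=4,fy=4,interpolation=cv2.INTER_CUBIC)
cv2.imwrite("pics/c1.png",c1)
c2=cv2.resize(a[280:370,180:240],None,fx=6,fy=6,interpolation=cv2.INTER_CUBIC)
b=cv2.imread("pics/side.png")
c3=cv2.resize(b[270:330,405:490],None,fx=5,fy=5,interpolation=cv2.INTER_CUBIC)
o=np.zeros((540,800,3),np.uint8);o[:540,:360]=c2;o[:300,370:795]=c3
cv2.imwrite("pics/c2.png",o)
E
```

```text
(no output)
```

View pics/c1.png

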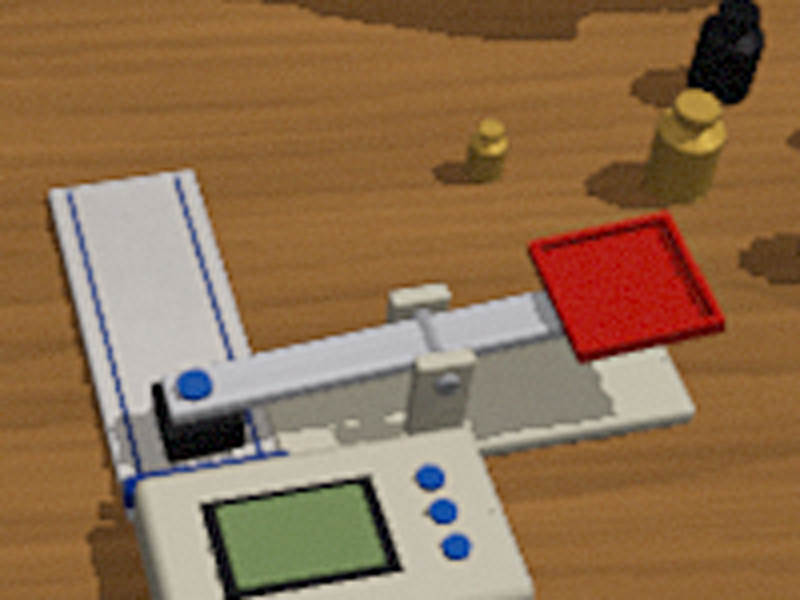

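View pics/c2.png

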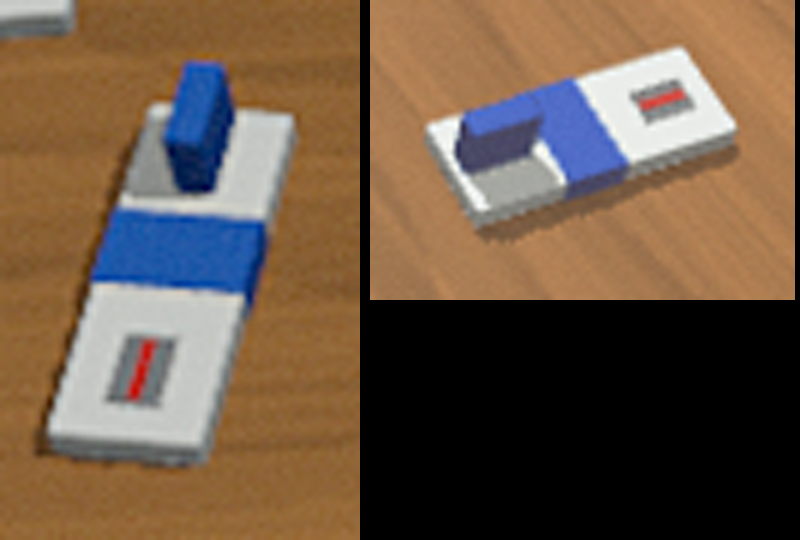

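```bash
python3 - <<'E'
from h import *
f=lambda u,v,z:ray("scene",(300+u/4,195+v/4),z)
g=lambda u,v,z:ray("scene",(180+u/6,280+v/6),z)
L,Rr=f(50,190,.008),f(190,172,.008)
print("deck near",L,Rr,np.linalg.norm(L-Rr))
tr=[f(530,243,.077),f(583,360,.077),f(668,212,.084),f(724,325,.084)]
print("tray",np.array(tr).round(4),np.mean(tr,0))
for i,j in((0,1),(0,2),(1,3),(2,3)):print(np.linalg.norm(tr[i]-tr[j]))
xd=tr[1]-tr[0]+tr[3]-tr[2];y=np.arctan2(xd[1],xd[0]);print("yaw tray",y)
e=Rr-L;print("deck yaw from end",np.arctan2(e[1],e[0])-np.pi/2)
l2=f(124,468,.008)-L; print("deck yaw edge",np.arctan2(l2[1],l2[0]),np.linalg.norm(l2))
for yy in (y,):
  c,s=np.cos(yy),np.sin(yy);M=np.array([[c,-s],[s,c]])
  hd=((L+Rr)/2)[:2]+M@[.145,0]; ht=np.mean(tr,0)[:2]-M@[.04,.22]
  print("home",hd,ht)
print("weight knob",f(700,103,.062),"foot",f(682,183,0))
print("weight side knob",ray("side",(256.5,160.5),.062))
P=[g(155,103,.014),g(295,115,.014),g(48,437,.014),g(208,448,.014)]
print("cas",np.array(P).round(4),np.mean(P,0)); 
x=P[2]+P[3]-P[0]-P[1];print("yaw",np.arctan2(x[1],x[0]),np.linalg.norm(x)/2,np.linalg.norm(P[0]-P[1]),np.linalg.norm(P[2]-P[3]))
h=lambda u,v,z:ray("side",(405+(u-370)/5,270+v/5),z)
Q=[h(427,127,.014),h(477,213,.014),h(683,47,.014),h(738,130,.014)]
print("cas side",np.mean(Q,0));x=Q[2]+Q[3]-Q[0]-Q[1];print(np.arctan2(x[1],x[0]))
E
```

```text
deck near [ 0.42832928 -0.11225137  0.008     ] [ 0.41988102 -0.03155716  0.008     ] 0.08113525707460935
tray [[0.5478 0.1272 0.077 ]
 [0.6242 0.1365 0.077 ]
 [0.538  0.1992 0.084 ]
 [0.6131 0.2068 0.084 ]] [0.58080099 0.16743382 0.0805    ]
0.07695754667830876
0.07296423586822597
0.07148512460143383
0.07549980392851784
yaw tray 0.11113449679489017
deck yaw from end 0.10431473169481387
deck yaw edge 0.14122881344497645 0.19654571882489294
home [ 0.56821064 -0.05582291] [ 0.56544705 -0.05564522]
weight knob [0.43901679 0.24735109 0.062     ] foot [0.44104879 0.24918358 0.        ]
weight side knob [0.44472526 0.23676829 0.062     ]
cas [[ 0.5727 -0.3387  0.014 ]
 [ 0.5812 -0.2904  0.014 ]
 [ 0.7019 -0.3596  0.014 ]
 [ 0.7092 -0.3091  0.014 ]] [ 0.6412547 -0.324447   0.014    ]
yaw -0.1528752756799224 0.13011955644488601 0.04905225908494558 0.05096711296151892
cas side [ 0.64037337 -0.33191855  0.014     ]
-0.1585550612744569
```

```bash
python3 - <<'E'
from h import *
for n,p,z in(("blk1",(481,217),0),("blk2",(510,261),0),("steel",(513,231),0),("small",(421,239),0),("boxfront",(605,240),0),("boxleft",(537,157),0)):print(n,ray("scene",p,z))
b=ray("side",(127,153),0);print("box side bottom",b)
for z in(.1,.15,.2):print(z,ray("side",(105,97),z),ray("scene",(548,110),z))
s=arm.observe()
print(totool([.40,.26,.21]),totool([.43,.245,.21]))
E
```

```text
blk1 [0.36560648 0.29482569 0.        ]
blk2 [0.50776632 0.31925566 0.        ]
steel [0.41725285 0.35559861 0.        ]
small [0.42749866 0.13765062 0.        ]
boxfront [0.46049592 0.55413893 0.        ]
boxleft [0.1458976  0.51036059 0.        ]
box side bottom [0.16535819 0.51272033 0.        ]
0.1 [0.16888051 0.65537464 0.1       ] [0.07435015 0.53645378 0.1       ]
0.15 [0.16167787 0.57321892 0.15      ] [0.15092647 0.49203434 0.15      ]
0.2 [0.15447523 0.49106321 0.2       ] [0.22750279 0.4476149  0.2       ]
[-4.44027745e+00 -3.81314531e+00 -1.79802015e-03] [-4.99822721e+00 -3.84767142e+00 -1.66400898e-03]
```

```bash
python3 -c "
from h import *
print(totool([.45,.245,.25]))"
```

```text
[-5.30511034 -3.71822324 -0.66846343]
```

Request:
{"api": "jog_arm", "payload": {
  "moves": [
    {"xyz": [-0.7,-0.5,-0.67],"twist": [0,0,0],"grip": -1},
    {"xyz": [-5.3,-3.7,-0.67],"twist": [0,0,6.1],"grip": -1},
    {"xyz": [-5.3,-3.7,-0.67],"twist": [0,0,6.1],"grip": -1},
    {"xyz": [-5.3,-3.7,-0.67],"twist": [0,0,6.1],"grip": -1},
    {"xyz": [-5.3,-3.7,-0.67],"twist": [0,0,6.1],"grip": -1}
  ]
}}

```text
clock: 0.72
position: [0.4038, 0.3195, 0.2499]
ee_rot: [-1.719, -2.629, 0.0]
force: [1.3, -0.1, 0.8]
width: 0.999
```

```bash
python3 -c "
from h import *
print(totool([.45,.245,.25]));m=R.from_rotvec(arm.observe()['ee_rot']).as_matrix();a=np.arctan2(m[1,1],m[0,1]);print(a,(a-.11)*18/np.pi)"
```

```text
[-1.44624832  0.20661241 -0.00211281]
0.412784261900881 1.734826030990425
```

Request:
{"api": "jog_arm", "payload": {
  "moves": [
    {"xyz": [-1.45,0.2,0],"twist": [0,0,1.7],"grip": -1},
    {"xyz": [-1.45,0.2,0],"twist": [0,0,1.7],"grip": -1},
    {"xyz": [-1.45,0.2,0],"twist": [0,0,1.7],"grip": -1},
    {"xyz": [-1.45,0.2,0],"twist": [0,0,1.7],"grip": -1}
  ]
}}

```text
clock: 1.23
position: [0.4488, 0.2478, 0.2497]
ee_rot: [-2.078, -2.355, 0.001]
force: [-0.4, 0.3, 0.0]
width: 0.999
```

```bash
python3 - <<'E'
from h import *
s=arm.observe();T=wristT(s);im=arm.get_image("wrist");np.save("T1.npy",T)
print(s["position"],s["ee_rot"],np.abs(s["dq"]).max())
cv2.imwrite("pics/w1.png",im)
for n,p in(("w",[.441,.245,.062]),("tray",[.58,.167,.08])):print(n,proj("wrist",p,T))
E
```

```text
[0.44882695 0.24783847 0.24969397] [-2.07801999e+00 -2.35530057e+00  5.68315992e-04] 0.012898606691570905
w [316.46626569 213.95480696]
tray [440.10227662 306.90972718]
```

View pics/w1.png

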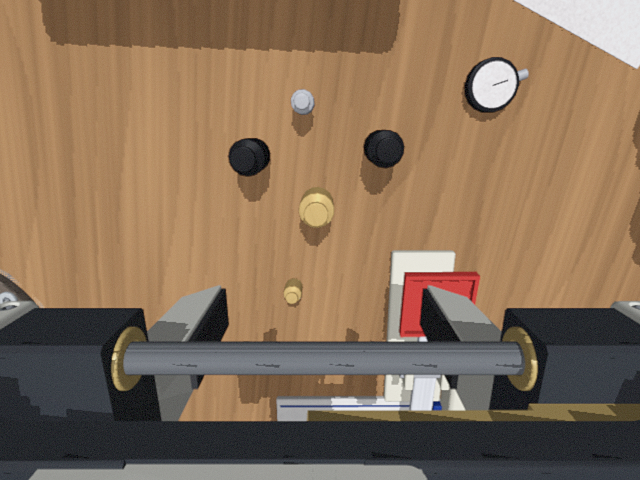

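The wrist picture shows the brass knob top at (316,211), where (316,214) was predicted. The black look-alikes are at (249,157) and (384,149), and the red tray is centred near (440,305), where (440,307) was predicted. The estimates hold.

```bash
python3 - <<'E'
from h import *
T=np.load("T1.npy")
k=ray("wrist",(316.5,211),.062,T);print("knob",k)
c=[ray("wrist",p,z,T) for p,z in(((403,273),.084),((479,273),.084),((401,335),.077))]
print(c,"tray",(c[1]+c[2])/2); d=c[1]-c[0];print("yaw",np.arctan2(d[1],d[0]),np.linalg.norm(d),np.linalg.norm(c[2]-c[0]))
print(totool([k[0],k[1],.027]))
E
```

```text
knob [0.44067371 0.24802572 0.062     ]
[array([0.53351103, 0.20101982, 0.084     ]), array([0.60865868, 0.21043278, 0.084     ]), array([0.54681174, 0.12753379, 0.077     ])] tray [0.57773521 0.16898329 0.0805    ]
yaw 0.12461055052958074 0.07573488881412874 0.07500736809039328
[ 0.01299625 -0.13014948  3.71184075]
```

Request:
{"api": "jog_arm", "payload": {
  "moves": [
    {"xyz": [0,-0.13,1.0],"grip": -1},
    {"xyz": [0,-0.13,2.0],"grip": -1},
    {"xyz": [0,-0.13,2.9],"grip": -1},
    {"xyz": [0,-0.13,3.5],"grip": -1},
    {"xyz": [0,-0.13,3.7],"grip": -1}
  ],
  "force": 25
}}

```text
invalid input at $.moves[0]: expected keys twist, xyz, grip
```

Request:
{"api": "jog_arm", "payload": {
  "moves": [
    {"xyz": [0,0,0],"grip": -1},
    {"xyz": [0,0,0],"grip": 1},
    {"xyz": [0,0,0],"grip": 1},
    {"xyz": [0,0,0],"grip": 1},
    {"xyz": [0,0,0],"grip": 1}
  ],
  "force": 25
}}

```text
invalid input at $.moves[0]: expected keys twist, xyz, grip
```

Request:
{"api": "jog_arm", "payload": {
  "moves": [
    {"xyz": [0,0,0],"grip": 1},
    {"xyz": [0,0,0],"grip": 1}
  ],
  "force": 25
}}

```text
invalid input at $.moves[0]: expected keys twist, xyz, grip
```

Request:
{"api": "jog_arm", "payload": {
  "moves": [
    {"xyz": [0,-0.13,1.0],"twist": [0,0,0],"grip": -1},
    {"xyz": [0,-0.13,2.0],"twist": [0,0,0],"grip": -1},
    {"xyz": [0,-0.13,2.9],"twist": [0,0,0],"grip": -1},
    {"xyz": [0,-0.13,3.5],"twist": [0,0,0],"grip": -1},
    {"xyz": [0,-0.13,3.7],"twist": [0,0,0],"grip": -1}
  ],
  "force": 25
}}

```text
clock: 1.9
position: [0.4399, 0.2464, 0.026]
ee_rot: [-2.078, -2.355, 0.005]
force: [-0.8, 0.3, 0.5]
width: 0.998
```

Request:
{"api": "jog_arm", "payload": {
  "moves": [
    {"xyz": [0,0,0],"twist": [0,0,0],"grip": -1},
    {"xyz": [0,0,0],"twist": [0,0,0],"grip": 1},
    {"xyz": [0,0,0],"twist": [0,0,0],"grip": 1},
    {"xyz": [0,0,0],"twist": [0,0,0],"grip": 1},
    {"xyz": [0,0,0],"twist": [0,0,0],"grip": 1}
  ],
  "force": 25
}}

```text
clock: 2.52
position: [0.442, 0.2461, 0.0284]
ee_rot: [2.082, 2.353, 0.001]
force: [0.5, 0.6, 0.1]
width: 0.613
```

Request:
{"api": "jog_arm", "payload": {
  "moves": [
    {"xyz": [0,0,0],"twist": [0,0,0],"grip": 1},
    {"xyz": [0,0,0],"twist": [0,0,0],"grip": 1}
  ],
  "force": 25
}}

```text
clock: 2.78
position: [0.4418, 0.2459, 0.028]
ee_rot: [-2.082, -2.353, 0.0]
force: [-0.3, 0.0, -0.0]
width: 0.398
```

Request:
{"api": "jog_arm", "payload": {
  "moves": [
    {"xyz": [0,0,0],"twist": [0,0,0],"grip": 1},
    {"xyz": [0,0,0],"twist": [0,0,0],"grip": 1}
  ],
  "force": 30
}}

```text
clock: 3.02
position: [0.4411, 0.2461, 0.0289]
ee_rot: [-2.081, -2.352, 0.001]
force: [-6.5, -0.8, 20.2]
width: 0.259
```

Request:
{"api": "jog_arm", "payload": {
  "moves": [
    {"xyz": [0,0,-0.3],"twist": [0,0,0],"grip": 1},
    {"xyz": [0,0,-1.2],"twist": [0,0,0],"grip": 1},
    {"xyz": [0,0,-2.0],"twist": [0,0,0],"grip": 1},
    {"xyz": [0,0,-2.0],"twist": [0,0,0],"grip": 1}
  ],
  "force": 30
}}

```text
clock: 3.52
position: [0.4436, 0.247, 0.1508]
ee_rot: [2.081, 2.352, 0.009]
force: [0.3, -0.1, -5.2]
width: 0.254
```

```bash
python3 - <<'E'
from h import *
s=arm.observe();print(s["position"],s["width"],s["force"])
for z in(.148,.110,.08):print(totool([.579,.168,z]))
m=R.from_rotvec(s['ee_rot']).as_matrix();print(np.arctan2(m[1,1],m[0,1]))
E
```

```text
[0.44359401 0.24697371 0.15082889] 0.253770264654582 [ 0.26662651 -0.13705931 -5.23574908]
[-1.58142266  2.07942282  0.05270894]
[-1.58341879  2.07621138  0.68603098]
[-1.58499469  2.07367603  1.18602207]
0.12207713306477956
```

```bash
python3 - <<'E'
from h import *
a=arm.get_image("scene");b=arm.get_image("side")
p=proj("scene",[.4436,.247,.14]).astype(int);q=proj("side",[.4436,.247,.14]).astype(int);print(p,q)
f=lambda i,c:cv2.resize(i[max(0,c[1]-60):max(0,c[1]-60)+120,c[0]-50:c[0]+50],(400,480),interpolation=cv2.INTER_CUBIC)
cv2.imwrite("pics/g.png",np.hstack([f(a,p),f(b,q)]))
E
```

```text
[483 195] [251 134]
```

View pics/g.png

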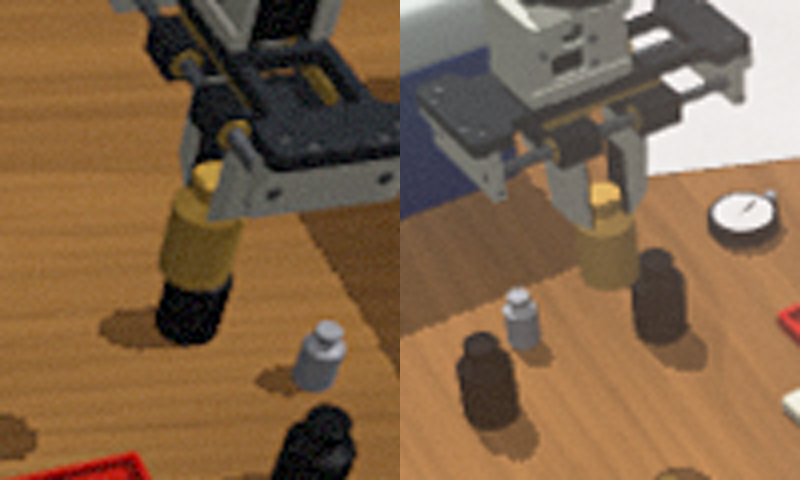

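```bash
python3 - <<'E'
from h import *
for z in(.08,.095,.11,.12):
  P=lambda dz:[.4436,.247,z+dz]
  print(z,[ (proj(c,P(dz))-o)*4+[0,0] for c,o in(("scene",[433,135]),("side",[201,74])) for dz in(0,.062)])
E
```

```text
0.08 [array([176.41451562, 325.1421617 ]), array([201.03912874, 239.17304327]), array([211.58291139, 316.26860975]), array([203.27451093, 239.21336641])]
0.095 [array([182.19002878, 304.97876778]), array([207.30748424, 217.28904479]), array([209.62177179, 298.08026056]), array([201.18154493, 219.80240942])]
0.11 [array([188.0793054 , 284.41820436]), array([213.70455059, 194.95569269]), array([207.62990512, 279.60693684]), array([199.05468904, 200.07714468])]
0.12 [array([192.07036261, 270.48467905]), array([218.0427387 , 179.81026865]), array([206.28456491, 267.12974375]), array([197.61754869, 186.7485624 ])]
```

```bash
python3 - <<'E'
from h import *
T=wristT();im=arm.get_image("wrist");cv2.imwrite("pics/w2.png",im)
M=T@np.linalg.inv(np.array(arm.camera_params("wrist")["T_tool_cam"]))
for p in([0,0,-.03],[0,.0125,-.03],[0,0,.011],[.019,0,-.01],[-.019,0,-.01],[0,.019,-.01]):print(p,proj("wrist",(M@np.array(p+[1]))[:3],T))
E
```

```text
[0, 0, -0.03] [325.36263865 320.48411209]
[0, 0.0125, -0.03] [353.52594665 320.466999  ]
[0, 0, 0.011] [325.02716714 283.10187707]
[0.019, 0, -0.01] [325.20954495 264.35118398]
[-0.019, 0, -0.01] [325.15426432 333.98088814]
[0, 0.019, -0.01] [363.5170957  300.22638145]
```

View pics/w2.png

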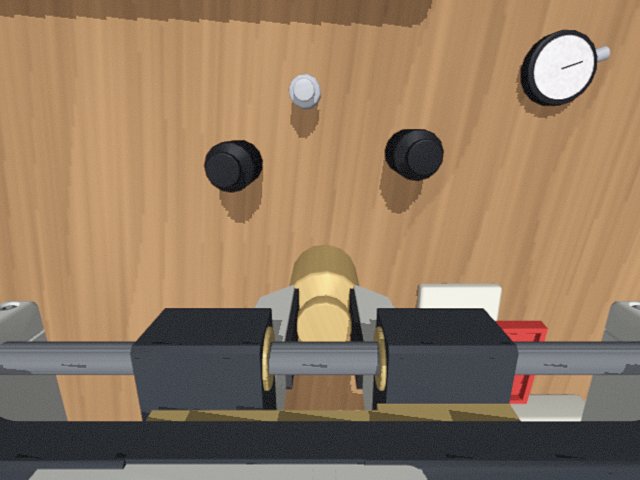

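The weight is held by its knob rather than its body: the opening of 23 mm and the knob at (325,320) between the pads both show it. It stands nearly upright with Fz = -5.2 N, which matches about 0.5 kg. The hold is good enough to place with, so I will lower it by force.

Request:
{"api": "jog_arm", "payload": {
  "moves": [
    {"xyz": [-0.3,0.4,-0.2],"twist": [0,0,0],"grip": 1},
    {"xyz": [-0.8,1.0,-0.3],"twist": [0,0,0],"grip": 1},
    {"xyz": [-1.3,1.7,-0.3],"twist": [0,0,0],"grip": 1},
    {"xyz": [-1.58,2.08,-0.3],"twist": [0,0,0],"grip": 1},
    {"xyz": [-1.58,2.08,-0.2],"twist": [0,0,0],"grip": 1}
  ],
  "force": 35
}}

```text
clock: 4.3
position: [0.5782, 0.1643, 0.1577]
ee_rot: [2.086, 2.349, -0.005]
force: [-1.2, -0.0, -5.4]
width: 0.252
```

```bash
python3 - <<'E'
from h import *
s=arm.observe();print(s["position"],s["width"],s["force"])
a=arm.get_image("scene");b=arm.get_image("side")
p=proj("scene",[.579,.168,.1]).astype(int);q=proj("side",[.579,.168,.1]).astype(int);print(p,q)
f=lambda i,c:cv2.resize(i[max(0,c[1]-60):max(0,c[1]-60)+120,c[0]-50:c[0]+50],(400,480),interpolation=cv2.INTER_CUBIC)
cv2.imwrite("pics/g2.png",np.hstack([f(a,p),f(b,q)]))
for z in(.1,.11,.12,.13):
  P=lambda dz:[s["position"][0],s["position"][1],z+dz]
  print(z,[ ((proj(c,P(dz))-o)*4).round() for c,o in(("scene",p-[50,60]),("side",q-[50,60])) for dz in(0,.062)])
E
```

```text
[0.57824207 0.1643219  0.15774006] 0.2522930012316226 [-1.17631451 -0.03180713 -5.40083802]
[458 258] [313 147]
0.1 [array([193., 242.]), array([217., 154.]), array([205., 247.]), array([205., 169.])]
0.11 [array([197., 228.]), array([221., 139.]), array([205., 235.]), array([205., 156.])]
0.12 [array([201., 214.]), array([225., 123.]), array([205., 223.]), array([205., 142.])]
0.13 [array([204., 200.]), array([229., 108.]), array([205., 210.]), array([205., 129.])]
```

View pics/g2.png

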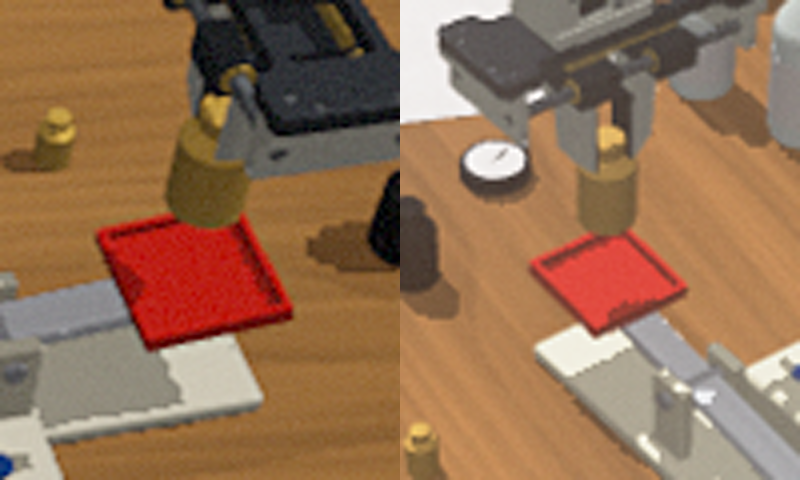

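```bash
python3 - <<'E'
from h import *
s=arm.observe()
print(ray("scene",(408+196/4,198+277/4),.0805),ray("side",(263+207/4,87+280/4),.0805))
print("foot",ray("scene",(408+207/4,198+210/4),.122),ray("side",(263+207/4,87+215/4),.122))
E
```

```text
[0.58442805 0.16768286 0.0805    ] [0.57471158 0.15594728 0.0805    ]
foot [0.57752345 0.16724889 0.122     ] [0.58170534 0.1683848  0.122     ]
```

Request:
{"api": "jog_arm", "payload": {
  "moves": [
    {"xyz": [0.03,0,0.3],"twist": [0,0,0],"grip": 1},
    {"xyz": [0.03,0,0.6],"twist": [0,0,0],"grip": 1},
    {"xyz": [0.03,0,0.8],"twist": [0,0,0],"grip": 1},
    {"xyz": [0.03,0,0.9],"twist": [0,0,0],"grip": 1}
  ]
}}

```text
clock: 4.9
position: [0.5763, 0.1688, 0.1048]
ee_rot: [-2.081, -2.353, 0.002]
force: [-0.4, -0.1, -3.6]
width: 0.249
```

Request:
{"api": "jog_arm", "payload": {
  "moves": [
    {"xyz": [0,0,0.07],"twist": [0,0,0],"grip": 1},
    {"xyz": [0,0,0.1],"twist": [0,0,0],"grip": 1},
    {"xyz": [0,0,0.1],"twist": [0,0,0],"grip": 1}
  ]
}}

```text
clock: 5.28
position: [0.5772, 0.1689, 0.1003]
ee_rot: [2.082, 2.353, 0.001]
force: [-0.7, 0.2, -3.4]
width: 0.25
```

Request:
{"api": "jog_arm", "payload": {
  "moves": [
    {"xyz": [0,0,0.08],"twist": [0,0,0],"grip": 1},
    {"xyz": [0,0,0.14],"twist": [0,0,0],"grip": 1},
    {"xyz": [0,0,0.14],"twist": [0,0,0],"grip": 1}
  ]
}}

```text
clock: 5.65
position: [0.577, 0.169, 0.0913]
ee_rot: [2.081, 2.353, 0.0]
force: [1.4, 1.1, -2.1]
width: 0.253
```

Request:
{"api": "jog_arm", "payload": {
  "moves": [
    {"xyz": [0,0,0.05],"twist": [0,0,0],"grip": 1},
    {"xyz": [0,0,0.05],"twist": [0,0,0],"grip": 1}
  ]
}}

```text
clock: 5.9
position: [0.577, 0.1688, 0.0884]
ee_rot: [-2.082, -2.353, 0.0]
force: [0.2, 1.5, -3.3]
width: 0.253
```

Request:
{"api": "jog_arm", "payload": {
  "moves": [
    {"xyz": [0,0,0.05],"twist": [0,0,0],"grip": 1},
    {"xyz": [0,0,0.05],"twist": [0,0,0],"grip": 1}
  ]
}}

```text
clock: 6.15
position: [0.5769, 0.1689, 0.0853]
ee_rot: [-2.082, -2.353, 0.0]
force: [-0.2, 1.6, -2.9]
width: 0.253
```

Request:
{"api": "jog_arm", "payload": {
  "moves": [
    {"xyz": [0,0,0.04],"twist": [0,0,0],"grip": 1},
    {"xyz": [0,0,0.04],"twist": [0,0,0],"grip": 1}
  ]
}}

```text
clock: 6.4
position: [0.5772, 0.1697, 0.0841]
ee_rot: [-2.081, -2.353, -0.002]
force: [-2.7, 1.9, 8.2]
width: 0.254
```

Request:
{"api": "jog_arm", "payload": {
  "moves": [
    {"xyz": [0,0,-0.02],"twist": [0,0,0],"grip": 0.2},
    {"xyz": [0,0,-0.02],"twist": [0,0,0],"grip": -0.2},
    {"xyz": [0,0,-0.02],"twist": [0,0,0],"grip": -0.5},
    {"xyz": [0,0,-0.02],"twist": [0,0,0],"grip": -0.5}
  ]
}}

```text
clock: 6.9
position: [0.577, 0.1686, 0.0842]
ee_rot: [2.082, 2.353, -0.0]
force: [-0.5, -0.1, 0.4]
width: 0.637
```

Request:
{"api": "jog_arm", "payload": {
  "moves": [
    {"xyz": [0,0,-0.3],"twist": [0,0,0],"grip": -0.5},
    {"xyz": [0,0,-1.0],"twist": [0,0,0],"grip": -0.5},
    {"xyz": [0,0,-2.0],"twist": [0,0,0],"grip": -0.5}
  ]
}}

```text
clock: 7.28
position: [0.5761, 0.1685, 0.2057]
ee_rot: [-2.081, -2.352, 0.003]
force: [1.0, 1.3, -1.1]
width: 0.749
```

```bash
python3 - <<'E'
from h import *
s=arm.observe();print(s["position"],s["width"],s["force"],s["joints"].round(2))
a=arm.get_image("scene");cv2.imwrite("pics/s2.png",cv2.resize(a[195:345,300:500],None,fx=4,fy=4,interpolation=cv2.INTER_CUBIC))
cv2.imwrite("pics/s2full.png",a);cv2.imwrite("pics/side2.png",arm.get_image("side"))
print(totool([.604,-.31,.22]),totool([.58,-.1,.22]))
m=R.from_rotvec(s['ee_rot']).as_matrix();print(np.arctan2(m[1,1],m[0,1]))
E
```

```text
[0.5761447  0.16848736 0.20566227] 0.7494325867099267 [ 1.00069547  1.31886622 -1.08980881] [-0.66  0.41  0.4   1.66 -0.17  1.1  -0.08]
[-7.97564397 -0.58409076 -0.15975019] [-4.45297802 -0.55729894 -0.14941274]
0.12199185377632217
```

View pics/s2.png

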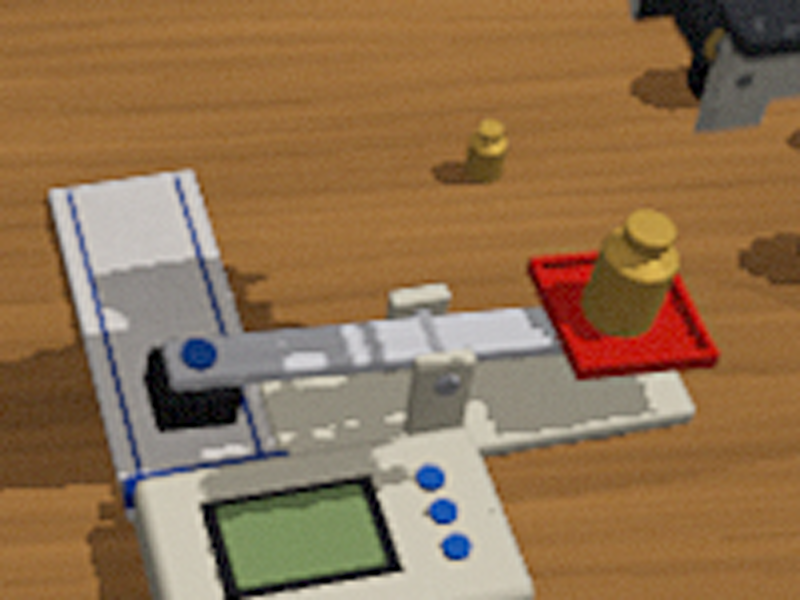

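Seen in the crop: the weight stands in the tray at (632,275) and the head is up at (195,385). Next is the cassette.

Request:
{"api": "jog_arm", "payload": {
  "moves": [
    {"xyz": [-1.0,-0.1,-0.25],"twist": [0,0,-1.0],"grip": -0.5},
    {"xyz": [-2.0,-0.2,-0.25],"twist": [0,0,-2.0],"grip": -0.5},
    {"xyz": [-3.0,-0.3,-0.25],"twist": [0,0,-3.0],"grip": -0.5},
    {"xyz": [-4.0,-0.4,-0.25],"twist": [0,0,-4.0],"grip": -0.5},
    {"xyz": [-5.0,-0.5,-0.25],"twist": [0,0,-5.0],"grip": -0.5}
  ]
}}

```text
clock: 8.0
position: [0.5837, -0.1346, 0.2204]
ee_rot: [0.883, 3.014, 0.0]
force: [0.7, 0.7, -0.0]
width: 0.749
```

```bash
python3 - <<'E'
from h import *
s=arm.observe()
print(s["position"],totool([.59,-.317,.2]));m=R.from_rotvec(s['ee_rot']).as_matrix();a=np.arctan2(m[1,1],m[0,1]);print(a,(a-1.416)*18/np.pi,s["joints"].round(2))
E
```

```text
[ 0.5837459  -0.13457635  0.22039684] [-1.7283708  -2.50344196  0.34049801]
1.0006710035090243 -2.379659860833668 [-0.07  0.39  0.29  1.64 -0.12  1.13  1.25]
```

Request:
{"api": "jog_arm", "payload": {
  "moves": [
    {"xyz": [-1.7,-2.5,0.34],"twist": [0,0,-2.4],"grip": -0.5},
    {"xyz": [-1.7,-2.5,0.34],"twist": [0,0,-2.4],"grip": -0.5},
    {"xyz": [-1.7,-2.5,0.34],"twist": [0,0,-2.4],"grip": -0.5},
    {"xyz": [-1.7,-2.5,0.34],"twist": [0,0,-2.4],"grip": -0.5},
    {"xyz": [-1.7,-2.5,0.34],"twist": [0,0,-2.4],"grip": -0.5}
  ]
}}

```text
clock: 8.62
position: [0.5876, -0.3137, 0.1993]
ee_rot: [0.248, 3.132, 0.001]
force: [0.8, 1.5, 0.6]
width: 0.746
```

```bash
python3 - <<'E'
from h import *
s=arm.observe();T=wristT(s);im=arm.get_image("wrist");np.save("T3.npy",T);cv2.imwrite("pics/w3.png",im)
print(s["position"],np.abs(s["dq"]).max());m=R.from_rotvec(s['ee_rot']).as_matrix();print(np.arctan2(m[1,1],m[0,1]))
print(proj("wrist",[.597,-.319,.044],T))
E
```

```text
[ 0.58762033 -0.31374826  0.19933375] 0.029619948282122895
1.4127444463813692
[319.07444853 230.2009042 ]
```

View pics/w3.png

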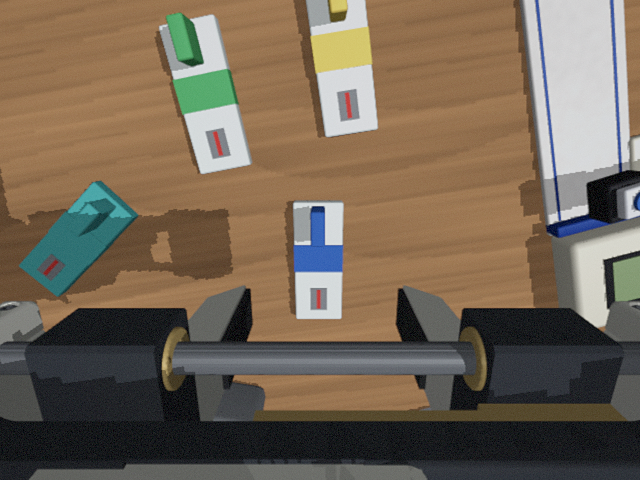

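```bash
python3 - <<'E'
from h import *
T=np.load("T3.npy")
P=np.array([ray("wrist",p,.014,T) for p in((294,203),(344,203),(296,319),(341,319))]);print(P.round(4))
x=(P[2]+P[3]-P[0]-P[1])/2;y=np.arctan2(x[1],x[0]);mid=P.mean(0);print("mid",mid,"yaw",y,np.linalg.norm(x))
rib=mid[:2]-.045*np.array([np.cos(y),np.sin(y)]);print("rib",rib, "ribtop end",ray("wrist",(318,207),.044,T), rib-.017*np.array([np.cos(y),np.sin(y)]))
a,b=ray("wrist",(540,0),.008,T),ray("wrist",(558,215),.008,T);d=b-a;print("deck yaw",np.arctan2(d[1],d[0]),a,b)
a,b=ray("wrist",(613,0),.008,T),ray("wrist",(623,140),.008,T);d=b-a;print("deck yaw",np.arctan2(d[1],d[0]),a,b)
c=ray("wrist",(549,235),.022,T),ray("wrist",(599,223),.022,T);print("stop top edge",c)
print(totool([*rib,.026]))
E
```

```text
[[ 0.5736 -0.3407  0.014 ]
 [ 0.5815 -0.2917  0.014 ]
 [ 0.7011 -0.3621  0.014 ]
 [ 0.709  -0.3132  0.014 ]]
mid [ 0.64130648 -0.32692711  0.014     ] yaw -0.16661780729734935 0.1293287770610926
rib [ 0.59692967 -0.31946395] ribtop end [ 0.57512663 -0.31641338  0.044     ] [ 0.58016509 -0.31664454]
deck yaw 0.1080825471744652 [ 0.43305603 -0.09875078  0.008     ] [ 0.62959654 -0.07742508  0.008     ]
deck yaw 0.14996199552189018 [ 0.44300481 -0.03626472  0.008     ] [ 0.56430318 -0.01793698  0.008     ]
stop top edge (array([ 0.64430425, -0.09419232,  0.022     ]), array([ 0.63956839, -0.04558562,  0.022     ]))
[-0.16131095 -0.09301335  2.89030655]
```

The crop shows the blue rib aligned with the jaws, plate corners (294,203) to (341,319). The finger tips at (250,290) and (398,288) work out to about 15–19 mm behind the reported TCP, where 11 mm ahead is stated. That agrees with the knob grasp, so I will go lower, guided by force.

Request:
{"api": "jog_arm", "payload": {
  "moves": [
    {"xyz": [-0.16,-0.09,1.0],"twist": [0,0,0],"grip": 0.2},
    {"xyz": [-0.16,-0.09,2.0],"twist": [0,0,0],"grip": 0.2},
    {"xyz": [-0.16,-0.09,2.6],"twist": [0,0,0],"grip": 0.2},
    {"xyz": [-0.16,-0.09,2.8],"twist": [0,0,0],"grip": 0.2},
    {"xyz": [-0.16,-0.09,2.8],"twist": [0,0,0],"grip": 0.2}
  ]
}}

```text
clock: 9.3
position: [0.597, -0.3198, 0.0316]
ee_rot: [0.244, 3.132, 0.0]
force: [0.9, -0.1, 0.7]
width: 0.4
```

Request:
{"api": "jog_arm", "payload": {
  "moves": [
    {"xyz": [0,0,0.1],"twist": [0,0,0],"grip": 0.2},
    {"xyz": [0,0,0.15],"twist": [0,0,0],"grip": 0.2},
    {"xyz": [0,0,0.15],"twist": [0,0,0],"grip": 0.2}
  ]
}}

```text
clock: 9.68
position: [0.5965, -0.3209, 0.0224]
ee_rot: [0.247, 3.131, -0.0]
force: [-0.6, 0.8, -0.9]
width: 0.399
```

Request:
{"api": "jog_arm", "payload": {
  "moves": [
    {"xyz": [0,0,0.1],"twist": [0,0,0],"grip": 0.2},
    {"xyz": [0,0,0.18],"twist": [0,0,0],"grip": 0.2},
    {"xyz": [0,0,0.18],"twist": [0,0,0],"grip": 0.2}
  ]
}}

```text
clock: 10.05
position: [0.5959, -0.3205, 0.0105]
ee_rot: [-0.246, -3.131, -0.001]
force: [-0.9, -0.4, 0.8]
width: 0.4
```

Request:
{"api": "jog_arm", "payload": {
  "moves": [
    {"xyz": [0,0,0.06],"twist": [0,0,0],"grip": 0.2},
    {"xyz": [0,0,0.06],"twist": [0,0,0],"grip": 0.2}
  ]
}}

```text
clock: 10.3
position: [0.5961, -0.3207, 0.0072]
ee_rot: [-0.246, -3.131, -0.0]
force: [-0.3, 0.0, -0.2]
width: 0.398
```

Request:
{"api": "jog_arm", "payload": {
  "moves": [
    {"xyz": [0,0,0.03],"twist": [0,0,0],"grip": 1},
    {"xyz": [0,0,0.03],"twist": [0,0,0],"grip": 1},
    {"xyz": [0,0,0.03],"twist": [0,0,0],"grip": 1},
    {"xyz": [0,0,0.03],"twist": [0,0,0],"grip": 1}
  ],
  "force": 25
}}

```text
clock: 10.8
position: [0.5963, -0.3208, 0.0058]
ee_rot: [0.246, 3.132, 0.0]
force: [-0.2, 0.4, -0.6]
width: 0.152
```

Request:
{"api": "jog_arm", "payload": {
  "moves": [
    {"xyz": [0,0,0],"twist": [0,0,0],"grip": 1},
    {"xyz": [0,0,-0.3],"twist": [0,0,0],"grip": 1},
    {"xyz": [0,0,-0.7],"twist": [0,0,0],"grip": 1},
    {"xyz": [0,0,-0.7],"twist": [0,0,0],"grip": 1}
  ]
}}

```text
clock: 11.3
position: [0.5979, -0.3217, 0.0508]
ee_rot: [0.246, 3.128, -0.003]
force: [-0.3, -0.1, -1.3]
width: 0.149
```

```bash
python3 - <<'E'
from h import *
s=arm.observe();print(s["position"],s["width"]*92,s["force"])
m=R.from_rotvec(s['ee_rot']).as_matrix();print(np.arctan2(m[1,1],m[0,1]))
im=arm.get_image("wrist");T=wristT(s);M=T@np.linalg.inv(np.array(arm.camera_params("wrist")["T_tool_cam"]))
cv2.imwrite("pics/w4.png",im)
E
```

```text
[ 0.5979272  -0.32174649  0.05076195] 13.713238136230697 [-0.31242151 -0.10453265 -1.34324967]
1.4136122257751902
```

The cassette is held (opening 13.7 mm, Fz -1.3 N). It goes over the near part of the deck next.

```bash
python3 -c "
from h import *
print(totool([.4476,-.0699,.1]),totool([.4476,-.0699,.025]))"
```

```text
[ 3.11377724  3.74678716 -0.85455189] [3.11686575 3.74758947 0.39544404]
```

Request:
{"api": "jog_arm", "payload": {
  "moves": [
    {"xyz": [0.2,0.2,-0.6],"twist": [0,0,0],"grip": 1},
    {"xyz": [0.7,0.9,-0.85],"twist": [0,0,-0.4],"grip": 1},
    {"xyz": [1.3,1.6,-0.85],"twist": [0,0,-0.8],"grip": 1},
    {"xyz": [1.9,2.3,-0.85],"twist": [0,0,-1.2],"grip": 1},
    {"xyz": [2.5,3.0,-0.85],"twist": [0,0,-1.6],"grip": 1}
  ]
}}

```text
clock: 11.98
position: [0.4748, -0.1179, 0.0984]
ee_rot: [0.196, -3.135, -0.001]
force: [1.0, -0.2, -0.3]
width: 0.152
```

```bash
python3 -c "
from h import *
s=arm.observe();print(s['position'],s['width'],totool([.4476,-.0699,.1]))
m=R.from_rotvec(s['ee_rot']).as_matrix();a=np.arctan2(m[1,1],m[0,1]);print(a,(a-1.6908)*18/np.pi)"
```

```text
[ 0.47480196 -0.11786796  0.09842161] 0.1518580965641064 [ 0.35033072  0.84969388 -0.02583221]
1.6956047072822928 0.02752894490711472
```

Request:
{"api": "jog_arm", "payload": {
  "moves": [
    {"xyz": [0.36,0.86,0],"twist": [0,0,0],"grip": 1},
    {"xyz": [0.36,0.86,0.3],"twist": [0,0,0],"grip": 1},
    {"xyz": [0.36,0.86,0.8],"twist": [0,0,0],"grip": 1},
    {"xyz": [0.36,0.86,1.2],"twist": [0,0,0],"grip": 1},
    {"xyz": [0.36,0.86,1.2],"twist": [0,0,0],"grip": 1}
  ]
}}

```text
clock: 12.6
position: [0.4468, -0.0708, 0.0254]
ee_rot: [0.192, -3.132, -0.001]
force: [-0.8, -0.2, -0.2]
width: 0.153
```

```bash
python3 - <<'E'
from h import *
s=arm.observe();print(s['position'],s['width'],s["force"],totool([.4476,-.0699,.0145]))
a=arm.get_image("scene");b=arm.get_image("side")
f=lambda i,x,y:cv2.resize(i[y:y+160,x:x+130],(400,492),interpolation=cv2.INTER_CUBIC)
cv2.imwrite("pics/d.png",np.hstack([f(a,290,190),f(b,280,140)]))
E
```

```text
[ 0.44677925 -0.07079465  0.02535733] 0.1525587013945667 [-0.78469161 -0.20870428 -0.22013576] [-0.01612391  0.01301404  0.18090056]
```

View pics/d.png

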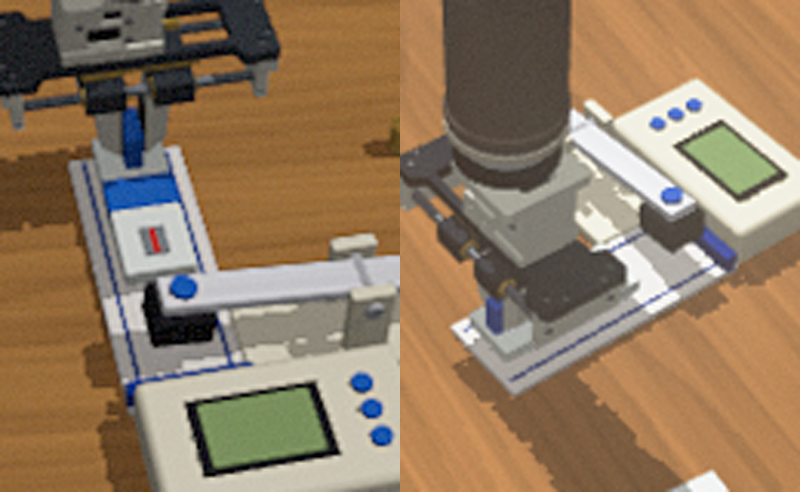

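The cassette is centred between the lane lines, straight and clear of the raised head. I will lower it and then slide it.

Request:
{"api": "jog_arm", "payload": {
  "moves": [
    {"xyz": [0,0,0.1],"twist": [0,0,0],"grip": 1},
    {"xyz": [0,0,0.17],"twist": [0,0,0],"grip": 1},
    {"xyz": [0,0,0.17],"twist": [0,0,0],"grip": 1}
  ]
}}

```text
clock: 13.08
position: [0.4485, -0.0709, 0.0165]
ee_rot: [0.192, -3.136, -0.0]
force: [-0.4, 0.6, -1.2]
width: 0.152
```

Request:
{"api": "jog_arm", "payload": {
  "moves": [
    {"xyz": [-0.2,0,0],"twist": [0,0,0],"grip": 1},
    {"xyz": [-0.45,0,0],"twist": [0,0,0],"grip": 1},
    {"xyz": [-0.7,0,0],"twist": [0,0,0],"grip": 1},
    {"xyz": [-0.9,0,0],"twist": [0,0,0],"grip": 1},
    {"xyz": [-1.0,0,0],"twist": [0,0,0],"grip": 1}
  ]
}}

```text
clock: 13.7
position: [0.5091, -0.0634, 0.0165]
ee_rot: [-0.192, 3.135, 0.0]
force: [-0.6, -0.3, -1.7]
width: 0.152
```

Request:
{"api": "jog_arm", "payload": {
  "moves": [
    {"xyz": [-0.07,0,0],"twist": [0,0,0],"grip": 1},
    {"xyz": [-0.12,0,0],"twist": [0,0,0],"grip": 1},
    {"xyz": [-0.12,0,0],"twist": [0,0,0],"grip": 1}
  ]
}}

```text
clock: 14.08
position: [0.5152, -0.0628, 0.0166]
ee_rot: [0.192, -3.136, -0.0]
force: [0.6, 0.7, -1.2]
width: 0.151
```

Request:
{"api": "jog_arm", "payload": {
  "moves": [
    {"xyz": [0,0,0.03],"twist": [0,0,0],"grip": 1},
    {"xyz": [0,0,0.04],"twist": [0,0,0],"grip": 1},
    {"xyz": [0,0,0.04],"twist": [0,0,0],"grip": 1}
  ]
}}

```text
clock: 14.45
position: [0.5151, -0.0628, 0.0141]
ee_rot: [0.192, -3.136, -0.0]
force: [-0.0, -0.1, -1.3]
width: 0.15
```

Request:
{"api": "jog_arm", "payload": {
  "moves": [
    {"xyz": [-0.05,0,0],"twist": [0,0,0],"grip": 1},
    {"xyz": [-0.05,0,0],"twist": [0,0,0],"grip": 1}
  ]
}}

```text
clock: 14.7
position: [0.5187, -0.0623, 0.0142]
ee_rot: [-0.192, 3.135, 0.0]
force: [-0.5, -0.3, -0.9]
width: 0.151
```

Request:
{"api": "jog_arm", "payload": {
  "moves": [
    {"xyz": [-0.05,0,0],"twist": [0,0,0],"grip": 1},
    {"xyz": [-0.05,0,0],"twist": [0,0,0],"grip": 1}
  ]
}}

```text
clock: 14.95
position: [0.5216, -0.062, 0.0142]
ee_rot: [-0.192, 3.135, -0.0]
force: [-0.3, -0.4, -1.0]
width: 0.151
```

Request:
{"api": "jog_arm", "payload": {
  "moves": [
    {"xyz": [-0.05,0,0.02],"twist": [0,0,0],"grip": 1},
    {"xyz": [-0.05,0,0.02],"twist": [0,0,0],"grip": 1}
  ]
}}

```text
clock: 15.2
position: [0.5229, -0.0619, 0.0134]
ee_rot: [0.191, -3.134, -0.0]
force: [-7.0, -0.3, 14.2]
width: 0.15
```

Request:
{"api": "jog_arm", "payload": {
  "moves": [
    {"xyz": [-0.04,0,0],"twist": [0,0,0],"grip": 1},
    {"xyz": [-0.04,0,0],"twist": [0,0,0],"grip": 1}
  ]
}}

```text
clock: 15.45
position: [0.523, -0.0619, 0.0133]
ee_rot: [0.19, -3.13, -0.001]
force: [-13.5, -1.2, 20.5]
width: 0.151
```

Request:
{"api": "jog_arm", "payload": {
  "moves": [
    {"xyz": [0.03,0,-0.03],"twist": [0,0,0],"grip": 1},
    {"xyz": [0.03,0,-0.03],"twist": [0,0,0],"grip": 0.3},
    {"xyz": [0.03,0,-0.03],"twist": [0,0,0],"grip": 0.3},
    {"xyz": [0.03,0,-0.03],"twist": [0,0,0],"grip": 0.3},
    {"xyz": [0.03,0,-0.03],"twist": [0,0,0],"grip": 0.3}
  ]
}}

```text
clock: 16.08
position: [0.525, -0.0615, 0.0147]
ee_rot: [-0.192, 3.135, 0.0]
force: [-0.2, -0.2, -0.6]
width: 0.353
```

Request:
{"api": "jog_arm", "payload": {
  "moves": [
    {"xyz": [0,0,-0.3],"twist": [0,0,0],"grip": 0.3},
    {"xyz": [0,0,-0.8],"twist": [0,0,0],"grip": 0.3},
    {"xyz": [1.0,0,-1.6],"twist": [0,0,0],"grip": 0.3},
    {"xyz": [2.0,0,-2.4],"twist": [0,0,0],"grip": 0.3},
    {"xyz": [2.0,0,-2.4],"twist": [0,0,0],"grip": 0.3}
  ]
}}

```text
clock: 16.7
position: [0.4039, -0.0766, 0.1603]
ee_rot: [-0.19, 3.134, 0.0]
force: [1.0, 1.3, 0.8]
width: 0.35
```

```bash
python3 - <<'E'
from h import *
s=arm.observe();print(s['position'],s['width'],s["force"])
a=arm.get_image("scene");b=arm.get_image("side");cv2.imwrite("pics/fs.png",b)
f=lambda i,x,y:cv2.resize(i[y:y+150,x:x+200],(600,450),interpolation=cv2.INTER_CUBIC)
h=cv2.resize(b[140:290,280:350+80],(450,450),interpolation=cv2.INTER_CUBIC)
cv2.imwrite("pics/f.png",cv2.resize(np.hstack([f(a,300,195),h]),(800,343)))
E
```

```text
[ 0.40386426 -0.07663483  0.1603283 ] 0.3498862958620804 [0.95839368 1.27962489 0.75315463]
```

View pics/f.png

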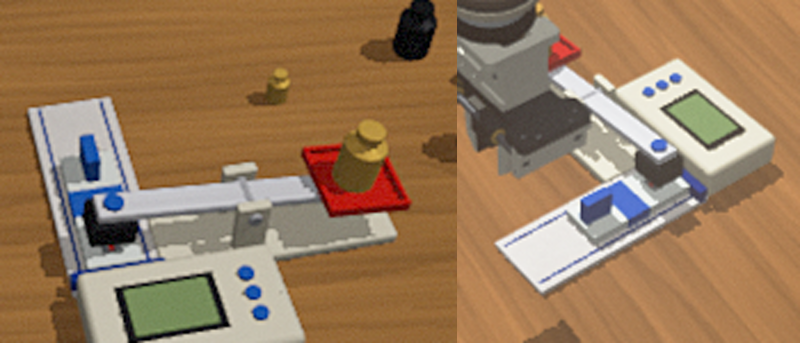

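The cassette lies between the lane lines beneath the raised head, up to the blue stop. The weight stands in the tray and the gripper is clear.

```bash
python3 -c "
from h import *
s=arm.observe();print(s['clock'],abs(s['dq']).max());arm.sign_off()"
```

```text
16.8 0.07424421123861569
the job is handed in; nothing more can be done
```

The job is done and handed in at 16.8 s of the 48 s allowed. The big brass weight stands in the red tray holding the head up, and the blue cassette is under the head against the blue stop. No verdict was reported.

**Checks:**
- **Weight:** lowering it into the tray ended at the arm's up stop, where the force jumped to +8 N. The last picture shows it standing in the tray with the head raised.
- **Cassette:** it touched the end stop at TCP x = 0.523, where the estimate put it, with about 13 N against the stop. The last picture shows it straight between the lane lines. Flatness and angle I judged only by eye.
- **Robot:** the gripper was clear of everything at hand-in.

**What disagreed:** the pictures and both grasps put the fingertips about 15–19 mm behind the reported TCP, where 11 mm ahead is stated. Because of this the first grasp closed on the weight's knob instead of its body; it held, and I placed the weight by force. I then took the cassette's rib lower, checking the force on the way down. Tray and weight positions from the scene and side cameras differed by up to about 12 mm, so I used the wrist view or a compromise.

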